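# Lock the step drill in its quick-change chuck

## Robot

A 7-joint arm with a two-finger parallel gripper is mounted at the origin on the work surface. World frame = base frame: x ahead of the robot, y to its left, z up, the work surface at z = 0. Lengths are in mm, angles in degrees, forces in N, time in s.
With the tool pointing down it reaches from about 425 to 950 mm from the base axis. Payload 4.7 kg.
Tool frame: the origin (TCP) lies at the very end of the fingers, on their centre line; the grasp point (between the pads) lies r.hold_point_z behind it (r.hold_point_z is the distance from the TCP to the grasp point, in mm); x points along the fingers, z is the direction in which the jaws open and shut, and the axes are right-handed (so a half turn about x gives the same grasp; the last joint's range is limited). The gripper opens to 87 mm and grips with 3 to 60 N. Pads are 19 mm wide; open, the fingers measure 117 mm over their backs; the gripper's body (75 mm by 190 mm) begins 51 mm behind the grasp point.
Start: joints at [62.916, 26.849, -2.785, 87.806, 1.381, 65.374, -4.715], TCP at [289.875, -609.608, 222.573] pointing down, gripper open.
Joint ranges: [-148.3, 148.3], [-19.14, 114.17], [-79.39, 73.82], [5.75, 140.21], [-59.74, 239.74], [12.07, 113.84], [-152.46, 152.46]. Speed limits (degrees/s): [147.25, 147.25, 180, 180, 180, 180, 180].

## Interface

Orientations are given as [roll, pitch, yaw] about the fixed x, y, z axes, in that order (R = Rz(yaw) Ry(pitch) Rx(roll)).
In Python, from workcell import r, viewer, close_job gives the robot as it stands.
- The arm moves only by the tool carry_out, never from a script. Its argument "rows" is a list that holds one entry, the list of rows, each a list of 7 numbers: the turn, a rotation vector about the tool's x, y, z in rad, then the shift along the tool's x, y, z in mm, then the finger opening in mm, from 0 to 87. In form: [[[wx, wy, wz, x, y, z, gripper], ...]]. A call has 1 to 8 rows; each row is the pose to reach, as a shift and turn from the pose commanded when the call began, along the tool's axes at that moment; what a row does not reach only later rows make up. A row lasts 1/10 s, in which the tool goes at most 50 mm and 8.59 degrees, less where a joint would pass 70% of its speed; a pose out of reach is approached as far as the arm can. A call with a gripper value outside its range is refused whole. The fingers move at their own pace and stop on an object; "force" is the grip in N (left out, the last holds). Time passes only in rows, so rows that repeat a pose let the fingers close. It gives the time, the measured TCP pose, the force and the opening at its end, in the units of the state.
- r.get_obs(): the state, without advancing time (a new reading comes with each control period).
- viewer.camera(name): name is "side" or "top" or "wrist"; returns the picture (384x512x3 uint8, red, green, blue); there is no depth.
- viewer.calibration(name): a dict with "vertical_fov" (degrees; the focal length in pixels is half the picture's height over the tangent of half this angle, whatever the lens; pixels are square), "cx", "cy" (the principal point, pixels), "k1" (the pictures are not rectified: a ray, as slopes to the right and down, at radius r is drawn at 1 + k1 r^2 times it, then the intrinsics apply), "pose" (4x4, takes a point from camera to world coordinates); the wrist camera has in their place "T_tool_cam" (4x4, takes a point from camera to tool coordinates, whose origin is the TCP and whose axes are the tool frame's). Camera axes: x right, y down, z forward; pixel columns grow to the right and rows downward; lengths in mm; the calibration is good to about 2 mm. A picture is of the moment at which its call begins: read the wrist's pose just before it. calibration takes no time and is no camera call.
- close_job(): hands the job in, once; it reports no verdict.
Trained networks look in the newest picture that a camera, given by its name, has taken for a name from the list of things; names that differ only in an ending like _2 or _b are one class to them, and where a whole thing is asked for, a point or a joint stands for the part that bears it (a point fixed in the world has none). Each returns a list of dicts, best first, with "p" (0 to 1); they miss things now and then, are a little off and sometimes report something else, mostly with a low value. They report only what shows in the picture. A call takes as long as a camera call. They do not tell look-alikes from the thing itself.
- viewer.look_for(camera, query): "position" ([column, row] in pixels, amid what is visible of it).
- viewer.tip_of(camera, query): "position" ([column, row] in pixels: a listed point, or the origin of a listed thing).
The state is a dict: "time": time; "joint_pos": joint angles; "qvel": joint speeds; "joint_efforts": joint torques, N m; "ee_pos": TCP position; "tool_rot": TCP orientation; "contact_force": force on the tool from outside, world axes, zero at the start; "moment": the same for the moment, N m; "width": opening from 0.0 (shut) to 1.0 (fully open).
Only numpy, scipy, OpenCV 4.12 (cv2) and the standard library are available. Lean on these libraries where they do the work, as an engineer would, in place of code of your own. Each camera call takes 0.05 s, during which the arm holds its last target.

## Task

On the bench two quick-change drill chucks stand bit-up in square grey blocks. Lock the blue one, which holds the brass step drill: pull its sprung collar straight up, turn it counter-clockwise (seen from above) to the green marks, and let it drop fully home there, then let go. Leave the red chuck with the hole saw alone.

Things in the scene. Friction and masses are not known exactly. Their poses are not given: they have to be found in the camera images.
- blue_grip (a point): On the vertical axis of the blue collar, 74 mm above the bench when down; moves with it. Collar: square, 38 mm across flats (x and y are square to them), from 26 mm below to 20 mm above this point; grip any two flats. White cross pin 60 mm long along x, its top 28 mm below. Fixed brass step drill, 23 mm thick, to 59 mm above. Bolted grey block 100x100x24 mm: white dots unlocked, green dots locked.
- blue_lift (a joint): Height of the blue collar above fully home, in m: 0 at rest, hard stop at 0.020. A spring pushes it down: about 6.5 N starts it upward (weight included), 11.5 N holds it at the top. Its notches are 8 mm deep: it turns only when lifted by more than 8 mm; 12 to 18 mm is good.
- blue_turn (a joint): Turn of the blue collar in rad, growing counter-clockwise from above: 0 to 0.06 at the start, pin in the unlocked notch (white dots); 1.05 (60 degrees) is the middle of the locked notch (green dots), which the pin enters from 0.89 to the hard stop at 1.22. Let down between the notches it rests 8 mm up, not locked. It turns with little friction.
- red_mark (a point): Point on one flat of the other chuck's red collar (it holds a dark hole saw; same sizes as the blue one), 19 mm from that chuck's axis along x of this frame, 74 mm above the bench. Not to be moved.
There are look-alikes about, which are no part of the job. What is shaped like the part that bears blue_grip but orange is not meant.

How it is judged (in metres and radians):
On the way, in this order (a step that is already met when the one before it is completed fails the run):
1. the blue collar is pulled up clear of its notch (value of joint blue_lift above 0.0065 m and value of joint blue_turn below 0.35 rad), for 0.05 s.
2. it is turned past the crown while up (value of joint blue_turn above 0.75 rad and value of joint blue_lift above 0.005 m), for 0.05 s.
At the end, for the whole second after the job is handed in: The blue collar has dropped into its locked notch: turned by more than 0.8 rad (the notch itself spans 0.89 to 1.22) and less than 3 mm above fully home; the red collar is within 6 mm of where it was (value of joint blue_turn above 0.8 rad and value of joint blue_lift below 0.003 m and distance of red_mark from where it was at the start of the episode below 0.006 m); the robot touches nothing.
It fails at once if the red chuck's collar is moved by more than 6 mm (distance of red_mark from where it was at the start of the episode above 0.006 m).
It also fails if it takes over 35 s, if anything falls off the work surface, if the arm or the gripper's body presses on something with over 40 N, if the wrist force passes 120 N, or if a joint passes its speed limit or range.

## Working session

There is one attempt and no reset: what is moved stays moved. The work goes in short steps, Python scripts to look and compute and a tool call to move; the robot and the scene stay as the last step left them, time stands still between calls to the robot, and variables do not carry over. Pictures are saved under pics/ and viewed, and the job is handed in when it is done.

Besides the shell and the picture viewer there is one more tool, called after "Call:" as name([rows], argument=value, ...), one row to a line, values as JSON. carry_out: Moves the arm, as the interface text tells. Its arguments: {"type":"object","properties":{"rows":{"type":"array","items":{"type":"array","items":{"type":"array","items":{"type":"number"}}}},"force":{"type":"number"}},"required":["rows"]}

```bash
ls; mkdir -p pics; python3 - <<'E'
from workcell import r, viewer
import cv2
o=r.get_obs(); print(o, r.hold_point_z)
for n in ["side","top","wrist"]:
    im=viewer.camera(n); cv2.imwrite(f"pics/{n}0.png",im[:,:,::-1]); print(n,viewer.calibration(n))
    for q in ["blue_grip","red_mark"]:
        print(q,viewer.tip_of(n,q))
E
```

```text
pics
{'time': 0.0, 'joint_pos': array([62.91706438, 26.896838  , -2.7835557 , 87.8733804 ,  1.38079036,
       65.37436994, -4.71470319]), 'qvel': array([ 0.02579618, -0.00795949,  0.13067641,  0.0175969 , -0.11298475,
        0.05340678,  0.0512764 ]), 'joint_efforts': array([ 3.39839025e-04, -5.07984030e+01, -8.09859484e-02, -2.36154556e+01,
       -6.14131079e-02,  3.78600718e-02,  1.87452069e-04]), 'ee_pos': array([ 289.56670785, -609.07618289,  221.50743219]), 'tool_rot': array([-177.75092369,   89.88896215,  117.67803122]), 'contact_force': array([-0.61364915, -0.35355353,  0.56067111]), 'moment': array([ 0.02590649,  0.01146683, -0.03029569]), 'width': 1.0027479833000235} 18.700000000000003
side {'vertical_fov': 52.1818115065408, 'cx': 258.9004143970743, 'cy': 183.68223881159648, 'k1': -0.09788487992044002, 'pose': array([[-9.79894582e-01, -1.39279761e-01,  1.42855720e-01,
         4.65469683e+02],
       [-1.98361725e-01,  6.03189835e-01, -7.72537798e-01,
         5.44586045e+02],
       [ 2.14297614e-02, -7.85342710e-01, -6.18690224e-01,
         4.98856875e+02],
       [ 0.
[... 632 characters left out ...]
000000e+00,  0.00000000e+00,
         1.00000000e+00]])}
blue_grip [{'position': [386.3, 174.1], 'p': 0.97}, {'position': [278.4, 187.4], 'p': 0.91}]
red_mark [{'position': [150.2, 188.1], 'p': 0.82}]
wrist {'vertical_fov': 68.89135163798886, 'cx': 256.31244915087, 'cy': 191.76974442180918, 'k1': 0.003569586762887362, 'T_tool_cam': array([[-6.58853550e-04, -2.80665182e-01,  9.59805512e-01,
        -1.61939227e+02],
       [-3.49679020e-04, -9.59805597e-01, -2.80665447e-01,
         7.62855586e+01],
       [ 9.99999722e-01, -5.20541276e-04,  5.34228600e-04,
         9.53669495e-03],
       [ 0.00000000e+00,  0.00000000e+00,  0.00000000e+00,
         1.00000000e+00]])}
blue_grip []
red_mark []
```

View pics/side0.png

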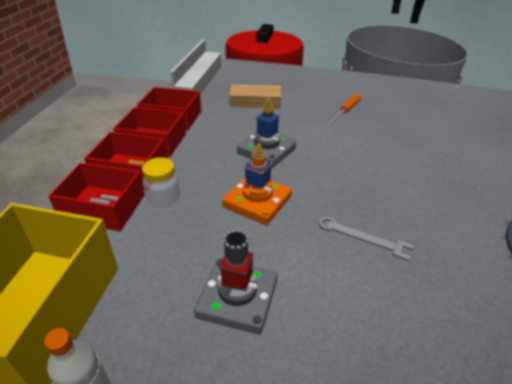

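View pics/top0.png

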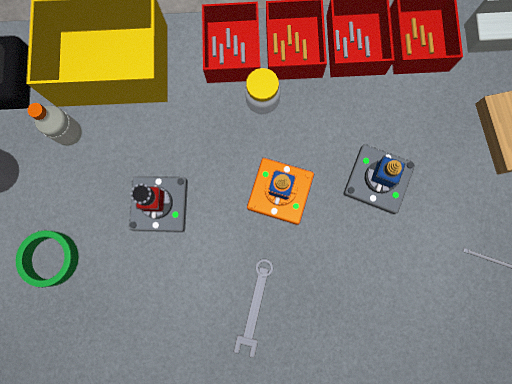

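View pics/wrist0.png

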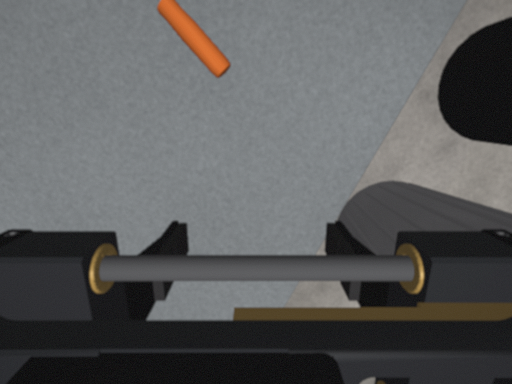

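Side view: blue chuck on the grey block is at about (267,120). The look-alike on the orange block is at (258,170) and the red chuck at (237,270). In the top view, blue is at (386,174). The wrist view shows only the bench and a screwdriver.

```bash
cat > h.py <<'E'
import numpy as np, cv2
from scipy.spatial.transform import Rotation as R
from workcell import r, viewer
def K(c): 
    f=192/np.tan(np.radians(c['vertical_fov']/2)); return np.array([[f,0,c['cx']],[0,f,c['cy']],[0,0,1.]])
def toolT(o):
    T=np.eye(4);T[:3,:3]=R.from_euler('xyz',o['tool_rot'],degrees=True).as_matrix();T[:3,3]=o['ee_pos'];return T
def ray(c,uv,pose=None):
    pose=c['pose'] if pose is None else pose
    k=K(c); d=np.array([(uv[0]-k[0,2])/k[0,0],(uv[1]-k[1,2])/k[0,0]])
    s=d.copy()
    for _ in range(20): s=d/(1+c['k1']*(s@s))
    v=pose[:3,:3]@np.array([s[0],s[1],1]); return pose[:3,3],v/np.linalg.norm(v)
def project(c,P,pose=None):
    pose=c['pose'] if pose is None else pose
    q=np.linalg.inv(pose)@np.append(P,1); s=q[:2]/q[2]; s=s*(1+c['k1']*(s@s)); k=K(c)
    return s*k[0,0]+k[:2,2]
def atz(c,uv,z,pose=None):
    o,v=ray(c,uv,pose); return o+v*(z-o[2])/v[2]
def tri(rs):
    A=np.zeros((3,3));b=np.zeros(3)
    for o,v in rs:
        M=np.eye(3)-np.outer(v,v);A+=M;b+=M@o
    p=np.linalg.solve(A,b); return p,[np.linalg.norm((np.eye(3)-np.outer(v,v))@(p-o)) for o,v in rs]
E
python3 - <<'E'
from h import *
cs,ct=viewer.calibration('side'),viewer.calibration('top')
print(tri([ray(cs,(266.8,119.9)),ray(ct,(386.3,174.1))]))
for n,c,b in [('side',cs,(225,85,85)),('top',ct,(335,135,90))]:
    im=cv2.imread(f'pics/{n}0.png'); x,y,w=b
    cv2.imwrite(f'pics/{n}z.png',cv2.resize(im[y:y+w,x:x+w],None,fx=600/w,fy=600/w,interpolation=cv2.INTER_CUBIC))
for uv in [(266.8,119.9),]: print(atz(cs,uv,74))
print(atz(ct,(386.3,174.1),74))
E
```

```text
(array([ 584.72922434, -195.1125754 ,   83.90026869]), [np.float64(4.013835421281092), np.float64(4.0138354212810965)])
[ 591.82582205 -213.77717802   74.        ]
[ 582.60193682 -197.99895703   74.        ]
```

View pics/topz.png

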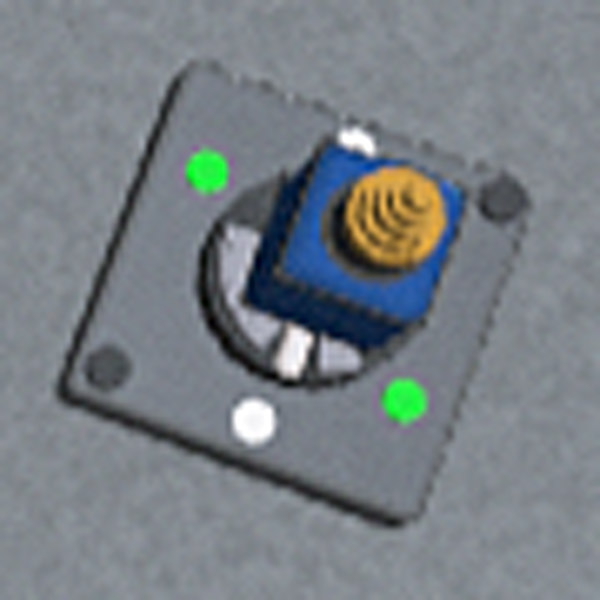

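View pics/sidez.png

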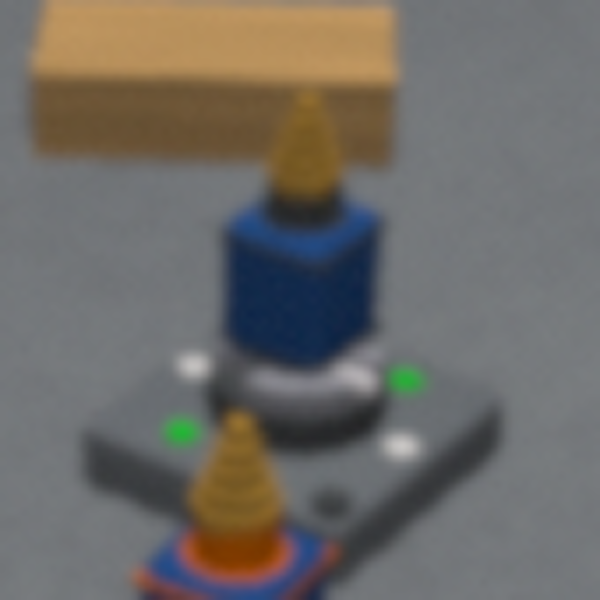

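```bash
python3 - <<'E'
from h import *
cs,ct=viewer.calibration('side'),viewer.calibration('top')
f=lambda p:np.array(p)/6.6667+np.array([335,135])
g=lambda p:np.array(p)*85/600+np.array([225,85])
def a(v):return np.degrees(np.arctan2(v[1],v[0]))
for n,c,fn,gr,wh,cor,tip in [('top',ct,f,[(207,172),(405,400)],[(252,422),(356,138)],[(330,145),(465,190),(415,320),(280,272)],None),
  ('side',cs,g,[(183,432),(407,380)],[(193,365),(402,446)],[(227,230),(317,262),(382,215),(305,190)],None)]:
    G=[atz(c,fn(p),24) for p in gr];W=[atz(c,fn(p),24) for p in wh];C=[atz(c,fn(p),94) for p in cor]
    print(n,'green',np.round(G,1),'mid',(G[0]+G[1])/2,a(G[1]-G[0]),'white',np.round(W,1),'mid',(W[0]+W[1])/2,a(W[1]-W[0]))
    print('collar',np.mean(C,0),[ (np.linalg.norm(C[i]-C[i-1]),a(C[i]-C[i-1])) for i in range(4)])
    print(n,'red',atz(c,{'top':(150.2,188.1),'side':(223.8,262.7)}[n],74))
print(tri([ray(cs,g((304,90))),ray(ct,f((405,205)))]))
print(tri([ray(cs,g((308,224))),ray(ct,f((373,232)))]))
T=toolT(r.get_obs());print(T.round(3))
E
```

```text
top green [[ 618.4 -178.3   24. ]
 [ 554.  -225.6   24. ]] mid [ 586.191886   -201.95326705   24.        ] -143.77638072450375 white [[ 549.5 -184.9   24. ]
 [ 626.2 -218.8   24. ]] mid [ 587.85901449 -201.88040396   24.        ] -23.87110835217347
collar [ 585.65170777 -200.23641963   94.        ] [(np.float64(34.70516693757341), np.float64(-25.099609845670905)), (np.float64(34.09603933255217), np.float64(-111.9271063725477)), (np.float64(35.239274175105365), np.float64(154.96789852068596)), (np.float64(34.11214316912531), np.float64(67.17331049102044))]
top red [574.23537957 202.90085895  74.        ]
side green [[ 619.2 -176.6   24. ]
 [ 554.9 -224.    24. ]] mid [ 587.06706165 -200.34373714   24.        ] -143.61230664231135 white [[ 624.7 -216.9   24. ]
 [ 550.5 -184.7   24. ]] mid [ 587.59641879 -200.77323935   24.        ] 156.53982526475735
collar [ 584.63956938 -192.79028339   94.        ] [(np.float64(35.86858357943859), np.float64(59.30630695822796)), (np.float64(32.57009154095304), np.float64(156.70129761487632)), (np.float64(36.34156418320035), np.float64(-112.9844643779456)), (np.float64(27.76487261950072), np.float64(-21.707923808119524))]
side red [575.98001951 199.89593282  74.        ]
(array([ 585.39339782, -195.60609797,  136.32637424]), [np.float64(2.519236162198498), np.float64(2.5192361621983355)])
(array([ 586.3107699 , -201.85685062,   88.99830479]), [np.float64(0.23657815842211696), np.float64(0.23657815842206809)])
[[-0.00000e+00  9.03000e-01  4.29000e-01  2.89825e+02]
 [ 0.00000e+00  4.29000e-01 -9.03000e-01 -6.09572e+02]
 [-1.00000e+00  0.00000e+00 -0.00000e+00  2.22454e+02]
 [ 0.00000e+00  0.00000e+00  0.00000e+00  1.00000e+00]]
```

Call:
carry_out([
  [[-0.09, 0, 0, 43, -23, 0, 87], [-0.18, 0, 0, 0, 86, -47, 87], [-0.27, 0, 0, 0, 129, -70, 87], [-0.36, 0, 0, 0, 172, -94, 87], [-0.45, 0, 0, 0, 215, -117, 87], [-0.54, 0, 0, 0, 258, -141, 87], [-0.63, 0, 0, 0, 301, -164, 87], [-0.717, 0, 0, 0, 344, -187, 87]],
])

```text
time: 1.25
ee_pos: [481.6, -345.2, 222.1]
tool_rot: [-20.2, 89.9, -43.5]
contact_force: [0.4, -0.2, -0.3]
width: 0.998
```

My first row had its shift in the wrong columns (43 mm along tool x, downward). It was harmless there, over open bench, and the later rows corrected it. Next I'll look through the wrist camera.

```bash
cat >> h.py <<'E'
def wlook(name):
    o=r.get_obs(); im=viewer.camera('wrist'); cv2.imwrite(f'pics/{name}.png',im[:,:,::-1])
    c=viewer.calibration('wrist'); T=toolT(o); P=T@c['T_tool_cam']; np.save(f'pics/{name}.npy',P)
    print(o['time'],o['ee_pos'].round(1),o['tool_rot'].round(2),'zdir',np.degrees(np.arctan2(T[1,2],T[0,2])).round(2))
    return c,P,T
E
python3 - <<'E'
from h import *
c,P,T=wlook('w1')
for q in ["blue_grip"]: print(viewer.tip_of('wrist',q),viewer.look_for('wrist',q))
print(r.get_obs()['ee_pos'],project(c,[586.5,-201,133],P),project(c,[586.5,-201,74],P))
E
```

```text
1.25 [ 481.6 -345.2  222.1] [-20.21  89.93 -43.5 ] zdir -23.3
[{'position': [299.2, 4.6], 'p': 0.88}] [{'position': [295.4, 16.4], 'p': 0.88}]
[ 483.53144445 -342.44168627  222.1143993 ] [308.26771133 -23.83850772] [297.27656487   4.20932012]
```

View pics/w1.png

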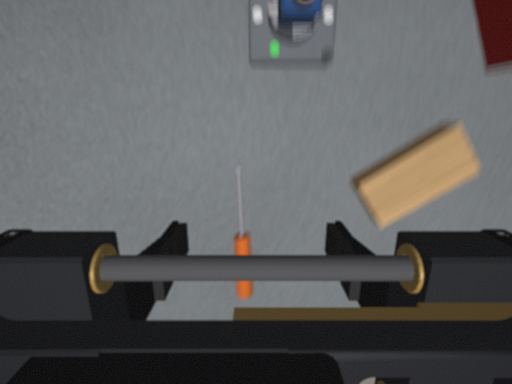

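Wrist view: blue block at the top edge with the collar near (297,10), which agrees with the projection. I'll move closer.

Call:
carry_out([
  [[0, 0, 0, 0, 44, 19, 87], [0, 0, 0, 0, 88, 38, 87], [0, 0, 0, 0, 88, 38, 87], [0, 0, 0, 0, 88, 38, 87]],
])

```text
time: 1.8
ee_pos: [550.7, -281.2, 221.3]
tool_rot: [-115.5, 90.0, -139.0]
contact_force: [-1.2, -1.0, -0.4]
width: 0.997
```

```bash
python3 - <<'E'
from h import *
c,P,T=wlook('w2')
for q in ["blue_grip"]: print(viewer.tip_of('wrist',q),viewer.look_for('wrist',q))
print(r.get_obs()['ee_pos'],project(c,[586.5,-201,133],P),project(c,[586.5,-201,74],P))
E
```

```text
1.8 [ 550.7 -281.2  221.3] [-115.54   89.97 -138.97] zdir -23.43
[{'position': [258.5, 97.8], 'p': 0.9}] [{'position': [253.7, 105.1], 'p': 0.85}]
[ 549.086209   -283.49963169  221.3652525 ] [257.87300374  95.72064291] [257.57613452  98.40415427]
```

View pics/w2.png

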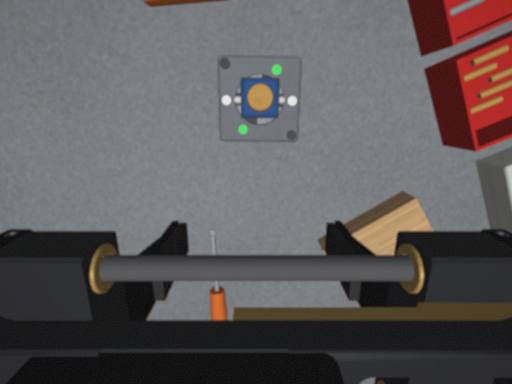

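Wrist view 2: the collar is seen from straight above at (260,97), pin and white dots horizontal at (227,100) and (292,100), so the jaw axis is aligned with the flats. I'll refine the measurement with the arm settled.

```bash
python3 - <<'E'
from h import *
c,P,T=wlook('w3')
print(viewer.tip_of('wrist','blue_grip'))
im=cv2.imread('pics/w3.png');x,y=205,45;z=im[y:y+110,x:x+110]
cv2.imwrite('pics/w3z.png',cv2.resize(z,None,fx=5.45,fy=5.45,interpolation=cv2.INTER_CUBIC))
h=cv2.cvtColor(im,cv2.COLOR_BGR2HSV)
roi=np.zeros(im.shape[:2],np.uint8);roi[45:155,205:310]=1
def cents(m):
    m=(m*roi).astype(np.uint8);n,l,s,ce=cv2.connectedComponentsWithStats(m)
    return [(s[i,4],ce[i]) for i in range(1,n) if s[i,4]>15]
m=cv2.inRange(h,(50,120,80),(75,255,255))//255
for a,p in cents(m): print('green',a,p,atz(c,p,24,P).round(1))
m=cv2.inRange(h,(0,0,190),(180,50,255))//255
for a,p in cents(m): print('white',a,p,atz(c,p,24,P).round(1))
m=(cv2.inRange(h,(105,130,30),(125,255,255))//255*roi).astype(np.uint8)
m=cv2.morphologyEx(m,cv2.MORPH_CLOSE,np.ones((25,25),np.uint8))
ct,_=cv2.findContours(m,0,2);k=max(ct,key=cv2.contourArea);b=cv2.minAreaRect(k);print(b)
q=cv2.boxPoints(b);C=[atz(c,p,94,P) for p in q];print('collar',np.mean(C,0),[(np.linalg.norm(C[i]-C[i-1]),np.degrees(np.arctan2(*(C[i]-C[i-1])[1::-1]))) for i in range(4)])
E
```

```text
1.95 [ 549.1 -283.5  221.4] [-108.34   89.92 -132.04] zdir -23.7
[{'position': [258.4, 96.6], 'p': 0.65}]
green 68 [276.11764706  66.07352941] [ 620.6 -177.7   24. ]
green 63 [242.88888889 126.20634921] [ 556.  -224.9   24. ]
white 69 [226.05797101  96.89855072] [ 551.7 -185.    24. ]
white 67 [292.08955224  97.08955224] [ 625.1 -217.5   24. ]
white 20 [237.4   96.05] [ 564.7 -189.7   24. ]
((259.5, 94.0), (38.0, 35.0), 90.0)
collar [ 588.03209769 -201.52690601   94.        ] [(np.float64(35.04898897050749), np.float64(65.44641303041736)), (np.float64(33.55165790193639), np.float64(-23.72286757999538)), (np.float64(35.05158941690093), np.float64(-112.51353518163971)), (np.float64(34.79958109183949), np.float64(156.2796401807787))]
```

View pics/w3z.png

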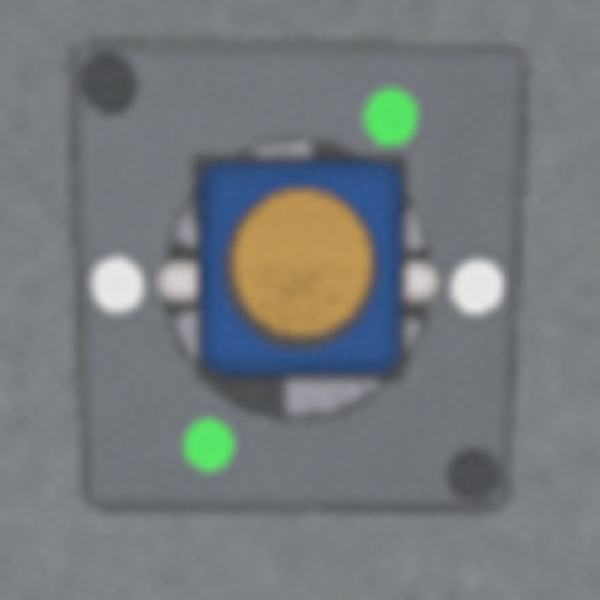

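```bash
python3 - <<'E'
from h import *
cs,ct,cw=[viewer.calibration(n) for n in('side','top','wrist')]
P=np.load('pics/w3.npy')
f=lambda p:np.array(p)/6.6667+np.array([335,135]);g=lambda p:np.array(p)*85/600+np.array([225,85]);w=lambda p:np.array(p)/5.45+np.array([205,45])
rs=[ray(cs,g((308,224))),ray(ct,f((373,232))),ray(cw,w((301,268)),P)]
print('collar top',tri(rs));print(tri(rs[:2]),tri(rs[1:]),tri(rs[::2]))
rs=[ray(cs,g((304,90))),ray(ct,f((405,205)))]
print('tip',tri(rs))
o=r.get_obs();print(o['ee_pos'],o['contact_force'],toolT(o).round(4))
E
```

```text
collar top (array([ 587.19971229, -201.78527891,   88.87798117]), [np.float64(1.1203871708576407), np.float64(0.6253435654148382), np.float64(1.7404922504583278)])
(array([ 586.3107699 , -201.85685062,   88.99830479]), [np.float64(0.23657815842211696), np.float64(0.23657815842206809)]) (array([ 587.96218757, -201.91541213,   87.08765881]), [np.float64(1.1333256976216814), np.float64(1.1333256976213941)]) (array([ 587.49178376, -201.66795072,   89.00833577]), [np.float64(1.4284790951733293), np.float64(1.428479095173268)])
tip (array([ 585.39339782, -195.60609797,  136.32637424]), [np.float64(2.519236162198498), np.float64(2.5192361621983355)])
[ 549.34436458 -283.07092636  221.5216734 ] [-0.6393163  -0.22080436 -0.34176654] [[-5.000000e-04  4.016000e-01  9.158000e-01  5.493444e+02]
 [-7.000000e-04  9.158000e-01 -4.016000e-01 -2.830709e+02]
 [-1.000000e+00 -9.000000e-04 -1.000000e-04  2.215217e+02]
 [ 0.000000e+00  0.000000e+00  0.000000e+00  1.000000e+00]]
```

Call:
carry_out([
  [[0, 0, 0, 0, 45, 1, 87], [0, 0, 0, 0, 90, 2, 87], [0, 0, 0, 0, 90, 2, 87], [0, 0, 0, 25, 90, 2, 87], [0, 0, 0, 50, 90, 2, 87], [0, 0, 0, 65, 90, 2, 87], [0, 0, 0, 65, 90, 2, 87], [0, 0, 0, 65, 90, 2, 87]],
])

```text
time: 2.85
ee_pos: [588.5, -200.0, 157.1]
tool_rot: [7.2, 90.0, -16.3]
contact_force: [0.9, -0.7, 0.6]
width: 0.999
```

```bash
python3 - <<'E'
from h import *
c,P,T=wlook('w4')
print(viewer.tip_of('wrist','blue_grip'))
for z in (133,94,74): print(z,project(c,[587.6,-201.6,z],P))
im=viewer.camera('side'); cv2.imwrite('pics/s4.png',cv2.resize(im[40:200,170:370,::-1],None,fx=3.5,fy=3.5,interpolation=cv2.INTER_CUBIC))
print(r.get_obs()['ee_pos'])
E
```

```text
2.85 [ 588.5 -200.   157.1] [  7.2   89.96 -16.33] zdir -23.53
[{'position': [259.5, 194.2], 'p': 0.56}]
133 [256.60207575 223.61269213]
94 [256.51524019 205.71366189]
74 [256.4805194 198.5565903]
[ 589.10331226 -199.78786701  157.98665872]
```

View pics/w4.png

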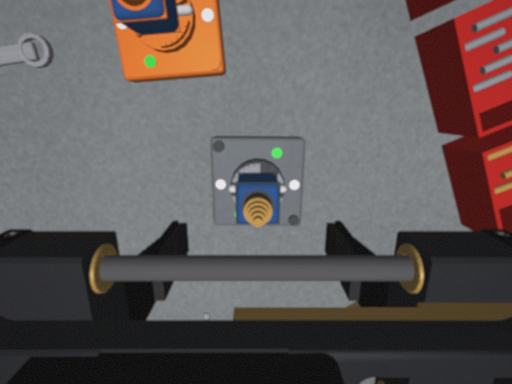

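View pics/s4.png

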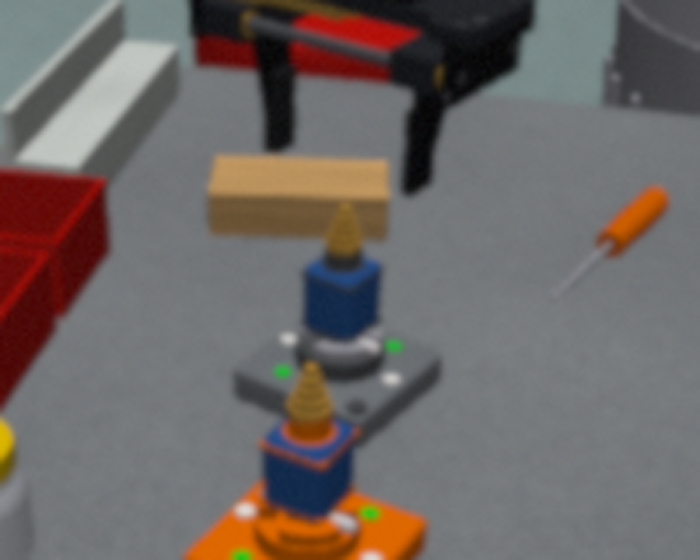

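I'll check that the grey rod between the fingers will not meet the drill.

```bash
python3 - <<'E'
from h import *
cs,cw=[viewer.calibration(n) for n in('side','wrist')]
P=np.load('pics/w4.npy');T=P@np.linalg.inv(cw['T_tool_cam'])
for a,b in [((437,75),(415,268)),((437,75),(103,268)),((255,20),(103,268)),((255,20),(413,268))]:
    p,e=tri([ray(cs,np.array(a)/3.5+[170,40]),ray(cw,b,P)]); print(a,b,(np.linalg.inv(T)@np.append(p,1)).round(1),np.round(e,1))
for t in [(0,0,48),(0,0,-48),(-70,0,0),(-37,0,0)]: print(t,(project(cs,(T@np.append(t,1))[:3])-[170,40])*3.5)
E
```

```text
(437, 75) (415, 268) [-93.7  28.3 -15.9   1. ] [53.8 53.8]
(437, 75) (103, 268) [-71.9  15.8 -61.3   1. ] [5.6 5.6]
(255, 20) (103, 268) [-123.5   73.2   -7.1    1. ] [20.1 20.1]
(255, 20) (413, 268) [-86.8  29.6  45.7   1. ] [1.6 1.6]
(0, 0, 48) [279.00510601 146.87797884]
(0, 0, -48) [414.23796857 189.07588322]
(-70, 0, 0) [349.32318542  51.93406198]
(-37, 0, 0) [347.1528933  107.70932481]
```

The rod lies at or behind the body's front and off-centre, so it is clear. Descending now.

Call:
carry_out([
  [[0, 0, 0, 10, -2, 0.5, 87], [0, 0, 0, 30, -2, 0.5, 87], [0, 0, 0, 55, -2, 0.5, 87], [0, 0, 0, 75, -2, 0.5, 87], [0, 0, 0, 86, -2, 0.5, 87], [0, 0, 0, 86, -2, 0.5, 87], [0, 0, 0, 86, -2, 0.5, 87]],
])

```text
time: 3.7
ee_pos: [588.4, -201.6, 71.1]
tool_rot: [10.5, 89.9, -13.0]
contact_force: [0.7, 0.2, 0.5]
width: 0.992
```

```bash
python3 - <<'E'
from h import *
c,P,T=wlook('w5')
im=viewer.camera('side'); cv2.imwrite('pics/s5.png',cv2.resize(im[60:180,190:340,::-1],None,fx=4.5,fy=4.5,interpolation=cv2.INTER_CUBIC))
o=r.get_obs();print(o['ee_pos'],o['contact_force'])
E
```

```text
3.7 [ 588.4 -201.6   71.1] [ 10.52  89.94 -12.97] zdir -23.49
[ 588.85438453 -201.66662355   71.77291301] [-0.07296346 -0.0386004  -0.08816259]
```

View pics/s5.png

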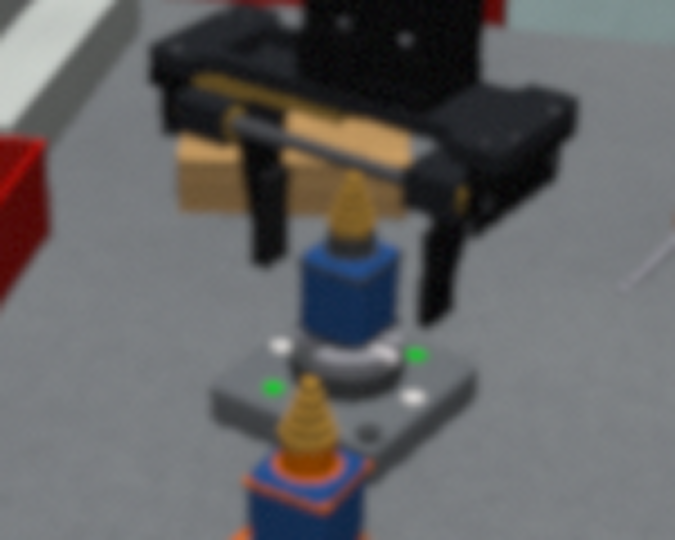

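View pics/w5.png

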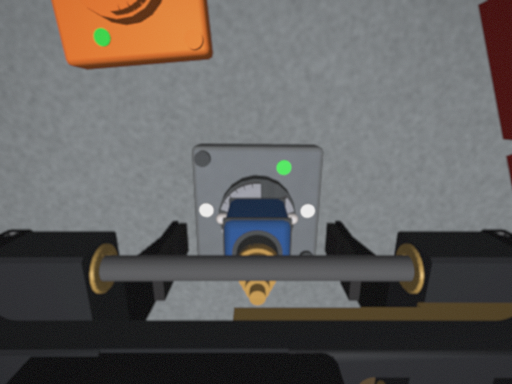

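Jaws are centred: collar at column 257, fingers at 187 and 328. The drill tip is clear of the body. Gripping now.

Call:
carry_out([
  [[0, 0, 0, 0, 0, 0, 20], [0, 0, 0, 0, 0, 0, 20], [0, 0, 0, 0, 0, 0, 20], [0, 0, 0, 0, 0, 0, 20], [0, 0, 0, 0, 0, 0, 20], [0, 0, 0, 0, 0, 0, 20], [0, 0, 0, 0, 0, 0, 20]],
], force=40)

```text
time: 4.5
ee_pos: [588.0, -201.5, 70.5]
tool_rot: [-8.4, 90.0, -31.9]
contact_force: [2.3, -1.3, 0.4]
width: 0.447
```

Gripped at 38.9 mm. Lifting 15 mm.

Call:
carry_out([
  [[0, 0, 0, -4, 0, 0, 20], [0, 0, 0, -8, 0, 0, 20], [0, 0, 0, -12, 0, 0, 20], [0, 0, 0, -15, 0, 0, 20], [0, 0, 0, -15, 0, 0, 20], [0, 0, 0, -15, 0, 0, 20]],
], force=45)

```text
time: 5.1
ee_pos: [588.2, -201.6, 85.2]
tool_rot: [15.9, 89.9, -7.6]
contact_force: [5.5, -1.6, -10.3]
width: 0.434
```

```bash
python3 - <<'E'
from h import *
c,P,T=wlook('w6')
im=viewer.camera('side'); cv2.imwrite('pics/s6.png',cv2.resize(im[60:180,190:340,::-1],None,fx=4.5,fy=4.5,interpolation=cv2.INTER_CUBIC))
o=r.get_obs();print(o['ee_pos'],o['contact_force'],o['moment'],o['width'],o['joint_pos'])
E
```

```text
5.1 [ 588.2 -201.6   85.2] [15.85 89.95 -7.64] zdir -23.49
[ 588.22830749 -201.65803127   85.19554914] [  5.48225149  -1.70010775 -10.54403901] [-0.33885409 -1.21191616 -0.06045775] 0.4348434343066468 [ 28.50226994  31.44156089 -18.46869907 101.88419459  12.7095416
  48.65568735 -19.36081502]
```

View pics/s6.png

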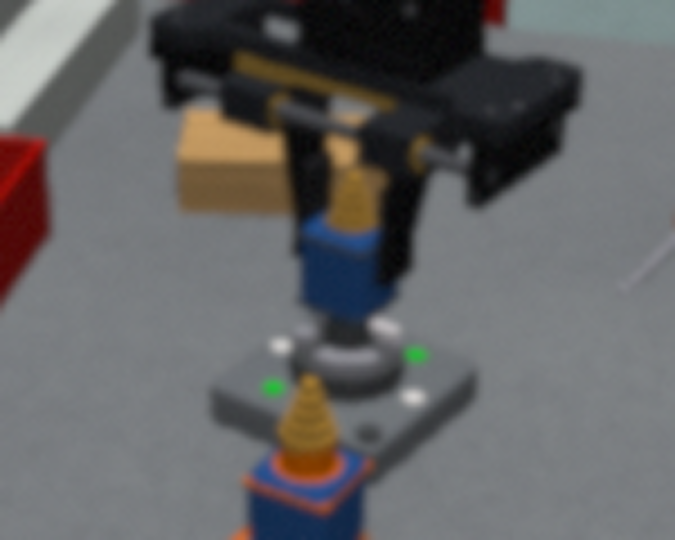

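View pics/w6.png

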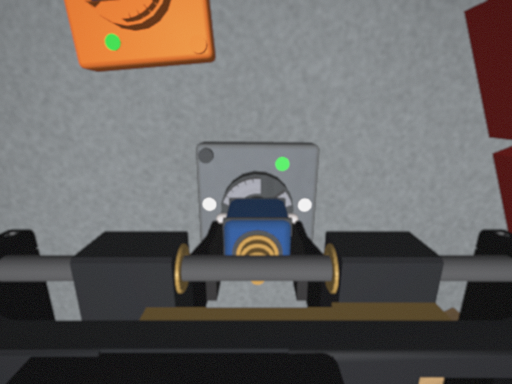

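Lifted: the side view shows a gap between collar and ring, and about 10.5 N vertical force matches the spring. Turning 60° CCW now, with a 0.5 mm shift to ease the side load.

Call:
carry_out([
  [[-0.12, 0, 0, 0, 0, 0.5, 20], [-0.25, 0, 0, 0, 0, 0.5, 20], [-0.38, 0, 0, 0, 0, 0.5, 20], [-0.51, 0, 0, 0, 0, 0.5, 20], [-0.64, 0, 0, 0, 0, 0.5, 20], [-0.77, 0, 0, 0, 0, 0.5, 20], [-0.9, 0, 0, 0, 0, 0.5, 20], [-1.03, 0, 0, 0, 0, 0.5, 20]],
])

```text
time: 6.0
ee_pos: [589.3, -201.7, 85.4]
tool_rot: [-35.1, 89.9, 0.8]
contact_force: [7.3, -1.7, -9.4]
width: 0.434
```

Call:
carry_out([
  [[-0.02, 0, 0, 0, 0, 0, 20], [-0.02, 0, 0, 0, 0, 0, 20], [-0.02, 0, 0, 0, 0, 0, 20]],
])

```text
time: 6.3
ee_pos: [589.3, -201.7, 85.4]
tool_rot: [-35.4, 89.9, 1.3]
contact_force: [7.1, -0.1, -9.2]
width: 0.434
```

```bash
python3 - <<'E'
from h import *
c,P,T=wlook('w7')
im=viewer.camera('side'); cv2.imwrite('pics/s7.png',cv2.resize(im[60:180,190:340,::-1],None,fx=4.5,fy=4.5,interpolation=cv2.INTER_CUBIC))
o=r.get_obs();print(o['ee_pos'],o['contact_force'],o['moment'],o['width'],o['joint_pos'])
E
```

```text
6.3 [ 589.3 -201.7   85.4] [-35.36  89.87   1.34] zdir 36.7
[ 589.23763924 -201.73466009   85.37384287] [  7.15737181  -0.77736939 -10.02431777] [-0.26592361 -1.51156408  0.06262309] 0.4356864483119122 [ 38.74518804  34.30100119 -33.17121092 101.15402352  23.22215294
  51.37082514  32.11825009]
```

View pics/s7.png

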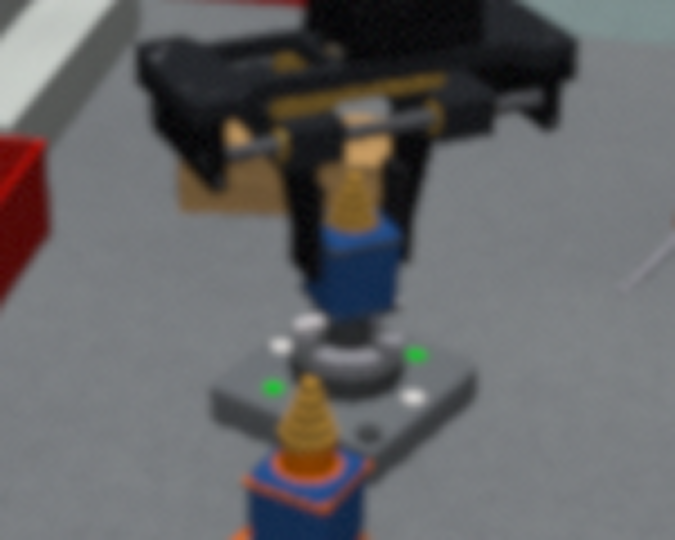

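View pics/w7.png

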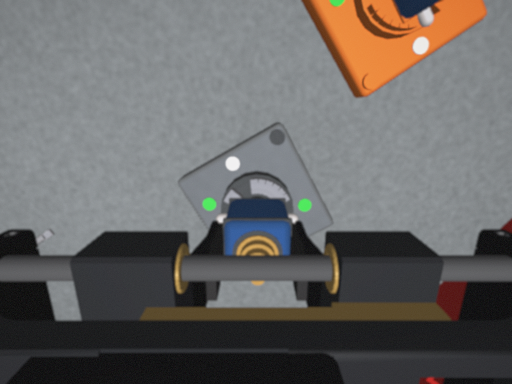

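The collar turned 60.2°, and the pin now lines up with the green dots at (210,205) and (305,205). Lowering it home.

Call:
carry_out([
  [[0, 0, 0, 4, 0, 0, 20], [0, 0, 0, 8, 0, 0, 20], [0, 0, 0, 12, 0, 0, 20], [0, 0, 0, 14.5, 0, 0, 20], [0, 0, 0, 14.5, 0, 0, 20], [0, 0, 0, 14.5, 0, 0, 20]],
])

```text
time: 7.0
ee_pos: [589.3, -201.7, 71.4]
tool_rot: [-48.8, 89.9, -12.1]
contact_force: [4.7, 0.0, -6.4]
width: 0.434
```

Call:
carry_out([
  [[0, 0, 0, 0, 0, 0, 87], [0, 0, 0, 0, 0, 0, 87], [0, 0, 0, 0, 0, 0, 87], [0, 0, 0, 0, 0, 0, 87], [0, 0, 0, 0, 0, 0, 87], [0, 0, 0, 0, 0, 0, 87]],
])

```text
time: 7.6
ee_pos: [588.2, -201.7, 71.1]
tool_rot: [-175.8, 90.0, -139.2]
contact_force: [-0.3, 0.4, 0.7]
width: 0.893
```

```bash
python3 - <<'E'
from h import *
c,P,T=wlook('w8')
im=viewer.camera('side'); cv2.imwrite('pics/s8.png',cv2.resize(im[60:180,190:340,::-1],None,fx=4.5,fy=4.5,interpolation=cv2.INTER_CUBIC))
o=r.get_obs();print(o['ee_pos'],o['contact_force'],o['width'])
E
```

```text
7.6 [ 588.2 -201.7   71.1] [-175.82   89.99 -139.16] zdir 36.67
[ 588.28832125 -201.68971804   71.07375584] [ 0.37361133 -0.39800744  0.04656948] 0.9592504851818006
```

View pics/s8.png

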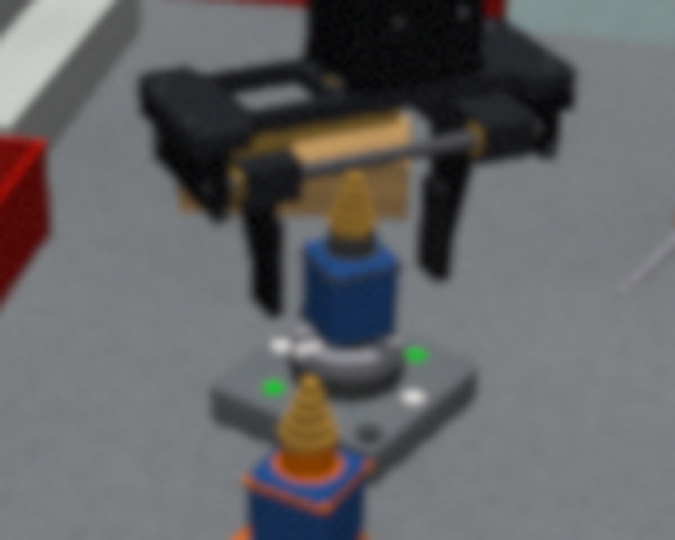

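View pics/w8.png

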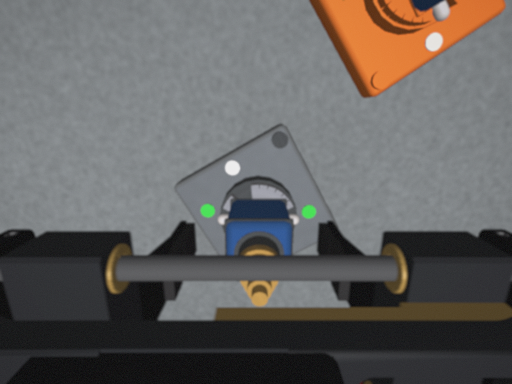

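Released. The collar top is back at its original level, with the dark shank visible as at the start. Retreating straight up.

Call:
carry_out([
  [[0, 0, 0, -15, 0, 0, 87], [0, 0, 0, -45, 0, 0, 87], [0, 0, 0, -85, 0, 0, 87], [0, 0, 0, -125, 0, 0, 87], [0, 0, 0, -150, 0, 0, 87], [0, 0, 0, -150, -40, 0, 87], [0, 0, 0, -150, -80, 0, 87], [0, 0, 0, -150, -80, 0, 87]],
])

```text
time: 8.5
ee_pos: [637.4, -272.0, 221.5]
tool_rot: [-89.7, 89.8, -53.5]
contact_force: [-1.0, -0.5, -0.4]
width: 1.0
```

Call:
carry_out([
  [[0, 0, 0, 0, 0, 0, 87], [0, 0, 0, 0, 0, 0, 87], [0, 0, 0, 0, 0, 0, 87]],
])

```text
time: 8.8
ee_pos: [635.9, -264.3, 221.7]
tool_rot: [6.7, 90.0, 43.5]
contact_force: [-0.7, 0.2, 0.0]
width: 0.996
```

```bash
python3 - <<'E'
from h import *
c,P,T=wlook('w9')
im=viewer.camera('side'); 
a=cv2.imread('pics/side0.png')[85:175,220:310]; b=im[85:175,220:310,::-1]
cv2.imwrite('pics/s9.png',cv2.resize(np.hstack([a,b]),None,fx=4.4,fy=4.4,interpolation=cv2.INTER_CUBIC))
t=viewer.camera('top');t=t[:,:,::-1]
w=cv2.imread('pics/w9.png')
cv2.imwrite('pics/w9z.png',cv2.resize(w[30:170,180:340],None,fx=4,fy=4,interpolation=cv2.INTER_CUBIC))
print('red', viewer.tip_of('top','red_mark'))
d=cv2.absdiff(t[160:250,110:200],cv2.imread('pics/top0.png')[160:250,110:200]);print('red region diff',d.mean(),d.max())
# edge of collar top/bottom in the side view, image shift by template for drill+collar
h0=cv2.inRange(cv2.cvtColor(a.copy(),cv2.COLOR_BGR2HSV),(105,130,30),(125,255,255));h1=cv2.inRange(cv2.cvtColor(b.copy(),cv2.COLOR_BGR2HSV),(105,130,30),(125,255,255))
for h in(h0,h1):
    h[70:]=0; ys,xs=np.nonzero(h);print(ys.min()+85,ys.max()+85,xs.min()+220,xs.max()+220,ys.mean()+85,len(ys))
o=r.get_obs();print(o['time'],o['ee_pos'],o['contact_force'],o['qvel'].round(2))
E
```

```text
8.8 [ 635.9 -264.3  221.7] [ 6.69 89.98 43.48] zdir 36.79
red [{'position': [148.6, 187.9], 'p': 0.77}]
red region diff 2.8366666666666664 22
115 135 258 277 125.06451612903226 341
114 135 258 277 125.1341463414634 328
9.0 [ 636.00970355 -265.24109191  221.41577428] [-0.04908012  0.4438704  -0.13765435] [ 0.    0.13  0.29 -0.09 -0.04 -0.09 -0.16]
```

View pics/s9.png

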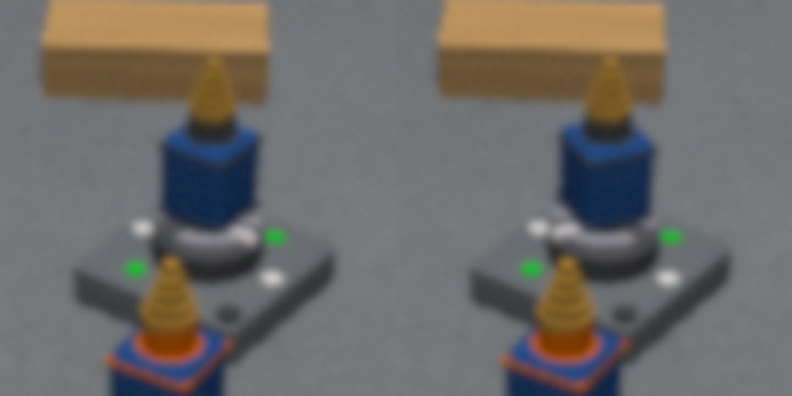

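View pics/w9z.png

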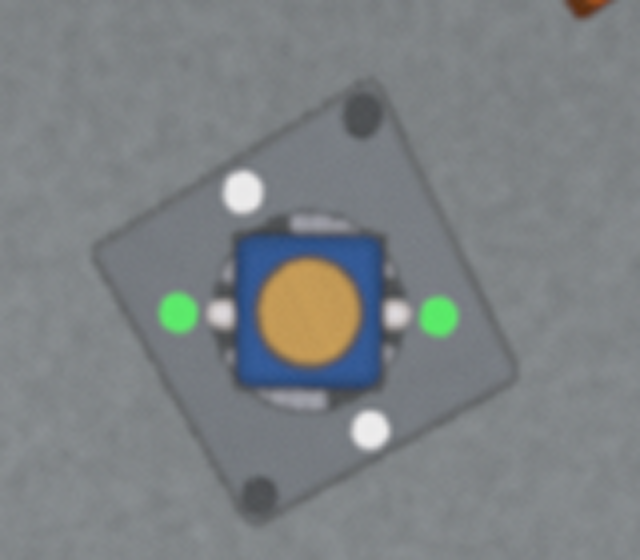

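The pin lies on the green-dot line, and the collar sits at the same height in the side view as before (mean row 125.1 before and after). The red region is unchanged and the robot is clear. Handing in.

```bash
python3 -c "
from workcell import close_job
print(close_job())"
```

```text
the job is handed in; nothing more can be done
None
```

I locked the blue chuck: I gripped two flats of its collar, pulled it up about 15 mm, turned it 60° counter-clockwise, lowered it, let go and moved clear. I handed the job in at about 9 s; no verdict was given.

**Last checks:**
- **Turn:** in the wrist view the white pin lies on the line of the green dots. The tool itself turned 60.2°.
- **Height:** in the side view the collar is back at its starting height, with a mean image row of 125.1 both before and after. Force at the bottom fell to 6.4 N, about what starts the collar off home.
- **Red chuck:** its region in the top view is unchanged apart from picture noise, and the network put its mark within 1.6 px of where it was.
- **Robot:** about 0.5 N on the tool, no more than sensor noise, and nothing touched.

**What disagreed or went wrong:**
- The views put the collar top at 89 mm; the text implies 94 mm. The grip height left room for either.
- A sideways force of 5–7 N stayed on the tool while it held the collar. A 0.5 mm correction did not reduce it, but it vanished on release.
- The first row of my first move had its shift in the wrong columns, aiming it about 43 mm downward. That was over open bench, and the later rows corrected it.

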